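Reassemble the stacking lab tray set on its base

ROBOT

A 7-joint arm with a two-finger parallel gripper is mounted at the origin on a cart in front of the work surface, level with it; the furniture and walls round the work are solid. World frame = base frame: x ahead of the robot, y to its left, z up, the work surface at z = 0. Lengths are in m, angles in rad, forces in N, time in s.
With the tool pointing down it reaches from about 0.425 to 0.875 m from the base axis. Payload 4.7 kg.
Tool frame: the origin (TCP) lies midway between the tips of the shut fingers; the grasp point (between the pads) lies ctrl.grasp_offset behind it (ctrl.grasp_offset is the distance from the TCP to the grasp point, in m); z points along the fingers, y is the line along which they close (so a half turn about z gives the same grasp; the last joint's range is limited). The gripper opens to 87 mm and grips with 3 to 60 N. Pads are 19 mm wide; open, the fingers measure 117 mm over their backs; the gripper's body (75 mm by 190 mm) begins 51 mm behind the grasp point.
Start: joints at [1.218, 0.321, -0.07, 1.45, 0.023, 1.371, -0.057], TCP at [0.233, -0.607, 0.223] pointing down, gripper open.
Joint ranges: [-2.86, 2.86], [-0.3, 2.09], [-1.38, 1.24], [0.06, 2.45], [-1.56, 4.7], [0.09, 2.05], [-2.69, 2.69]. Speed limits (rad/s): [2.57, 2.57, 3.14, 3.14, 3.14, 3.14, 3.14].

INTERFACE

Orientations are given as a rotation vector (axis times angle).
In Python, from bench import ctrl gives the robot as it stands. The module is installed in compiled form; this text tells all that it offers.
- The arm moves only by the tool jog_arm, never from a script. Its argument "moves" is one flat list of numbers, 7 for each row, row after row: the shift along the tool's x, y, z in units of 30 cm (1.0 is 30 cm), then the turn, a rotation vector about the tool's x, y, z in units of 60 degrees (1.0 is 60 degrees), then the gripper's target within -1 to 1 (fully open at 1, half-way at 0, shut at -1). In form: [x, y, z, wx, wy, wz, fingers, x, y, z, wx, wy, wz, fingers, ...]. A call has exactly 8 rows; each row is the pose to reach, as a shift and turn from the pose commanded when the call began, along the tool's axes at that moment; what a row does not reach only later rows make up. A row lasts 1/8 s, in which the tool goes at most 62.5 mm and 10.7 degrees, less where a joint would pass 70% of its speed; a pose out of reach is approached as far as the arm can. A call with a number of a shift or a turn outside -1 to 1 is refused whole. A call with a gripper value outside its range is refused whole. The fingers move at their own pace and stop on an object; "newtons" is the grip in N (left out, the last holds). Time passes only in rows, so rows that repeat a pose let the fingers close, or fill a call up. It gives the time, the measured TCP pose, the force, the opening and the grip force at its end, in the units of the state.
- ctrl.get_state(): the state, without advancing time (a new reading comes with each control period).
- ctrl.get_image(name): name is "scene" or "top"; returns a dict with "pixels" (384x512x3 uint8, red, green, blue), "fx", "fy", "cx", "cy" (pixels), "dist" ([k1, k2, p1, p2, k3] as OpenCV has them; the pictures are not rectified), "xyz" and "rotation" of the camera in the world. Camera axes: x right, y up, looking along -z (the intrinsics and any distortion apply to the point x, -y, -z); pixel columns grow to the right and rows downward; lengths in m; the calibration is good to about 2 mm. A picture is of the moment at which its call begins. There is no depth.
- ctrl.close_job(): hands the job in; it is judged then, once.
The state is a dict: "time": time; "joint_positions": joint angles; "qd": joint speeds; "joint_torque": joint torques, N m; "position": TCP position; "tool_rot": TCP orientation; "ft_force": force on the tool from outside, world axes, zero at the start; "torque": the same for the moment, N m; "grip_width": opening from 0.0 (shut) to 1.0 (fully open); "grip_force": force on a finger pad.
Only numpy, scipy, OpenCV 4.12 (cv2) and the standard library are available. Lean on these libraries where they do the work, as an engineer would, in place of code of your own. Each camera call takes 0.05 s, during which the arm holds its last target. There are 200 camera calls.

TASK

Put the white stacking tray set back together on its aluminium base, one part at a time from the bottom up: first the deep undivided tray into the base, then the tray with two compartments, then the shallow one with four compartments, and last the lid. Seat each part squarely, fully down with its foot inside the rim below, and leave the finished stack standing. Do not disturb the timer, the dropper bottle or the tape roll.

Things in the scene. Friction and masses are not known exactly. Their poses are not given: they have to be found in the camera images.
- base: fixed aluminium base: plate 120 (x) x 80 (y) x 6 mm on the worktop with a low rim 96 x 56 mm on it, opening 90 x 50 mm, rim top at z = 15 mm, recess floor at 6 mm. Origin: centre of the underside; x lengthwise, z up. The tray seated in it has its origin 9 mm above this one.
- deep_tray: deepest white tray, undivided. 96 (x) x 56 (y) mm, walls 3 mm, open top (90 x 50). Inset foot below, 80 x 40 x 6 mm, drops into the rim below, shoulder resting on that rim. Grip across y outside the long walls. Half-turn symmetric. Origin: centre of the foot's underside, x lengthwise, z up. Height 48 mm; a tray seated on it has its origin 42 mm above this one. 0.12 kg.
- half_tray: middle white tray, two compartments (low wall across). 96 (x) x 56 (y) mm, walls 3 mm, open top (90 x 50). Inset foot below, 80 x 40 x 6 mm, drops into the rim below, shoulder resting on that rim. Grip across y outside the long walls. Half-turn symmetric. Origin: centre of the foot's underside, x lengthwise, z up. Height 38 mm; a tray seated on it has its origin 32 mm above this one. 0.1 kg.
- quarter_tray: shallowest white tray, four compartments (crossed walls). 96 (x) x 56 (y) mm, walls 3 mm, open top (90 x 50). Inset foot below, 80 x 40 x 6 mm, drops into the rim below, shoulder resting on that rim. Grip across y outside the long walls. Half-turn symmetric. Origin: centre of the foot's underside, x lengthwise, z up. Height 28 mm; the lid seated on it has its origin 22 mm above this one. 0.08 kg.
- tray_lid: white lid: plate 96 (x) x 56 (y) mm, z = 6 to 11 mm, over the same inset foot as the trays (80 x 40 x 6 mm), with an upright block handle in the middle, 50 (x) x 14 (y) mm, top at z = 37 mm: grip it across its 14 mm. Dark vent spots at both ends. Half-turn symmetric. Origin: centre of the foot's underside; x lengthwise, z up. 0.08 kg.
- lab_timer: bystander: flat white timer with a small display, 62 x 62 x 18 mm, loose on the worktop. Origin: centre of its underside.
- bottle_1: bystander: small brown dropper bottle with a black teat, 33 mm wide, 102 mm tall, standing loose. Origin: centre of its underside.
- tape_1: bystander: brown roll of packing tape lying flat, 93 x 91 x 48 mm, loose. Origin: centre of its underside.
Things that resemble listed ones, but are neither listed nor needed, are in the scene too. Leave any pink look-alike of the tray_lid alone.

How it is judged:
By the outcome, as a careful person would: the job done as asked, in the order asked, and still so for the second after the job is handed in, with the robot touching nothing.
It also fails if it takes over 136 s, if anything falls off the work surface, if the arm or the gripper's body presses on something with over 40 N, if the wrist force passes 120 N, or if a joint passes its speed limit or range.

## Working session

There is one attempt and no reset: what is moved stays moved. The work goes in short steps, Python scripts to look and compute and a tool call to move; the robot and the scene stay as the last step left them, time stands still between calls to the robot, and variables do not carry over. Pictures are saved under pics/ and viewed, at most 14 in all, crops included, and the job is handed in when it is done.

Besides the shell and the picture viewer there is one more tool, called after "Call:" in YAML: its name, and indented under it one key for each argument. jog_arm: Moves the arm, as the interface text tells. Its arguments: {"type":"object","properties":{"moves":{"type":"array"},"newtons":{"type":"number"}},"required":["moves"]}

```bash
mkdir -p pics
cat > h.py <<'E'
import numpy as np, cv2
from scipy.spatial.transform import Rotation as R
from bench import ctrl
def cam(name,png=None):
    im=ctrl.get_image(name)
    if png: cv2.imwrite('pics/'+png,cv2.cvtColor(im['pixels'],cv2.COLOR_RGB2BGR))
    return im
def K(im): return np.array([[im['fx'],0,im['cx']],[0,im['fy'],im['cy']],[0,0,1.]]),np.array(im['dist'],float)
def rot(im):
    r=np.array(im['rotation'],float)
    return r if r.shape==(3,3) else R.from_rotvec(r).as_matrix() if r.size==3 else R.from_quat(r).as_matrix()
def px2w(im,pts,z):
    k,d=K(im); p=cv2.undistortPoints(np.array(pts,float).reshape(-1,1,2),k,d).reshape(-1,2)
    v=np.c_[p[:,0],-p[:,1],-np.ones(len(p))]@rot(im).T; o=np.array(im['xyz'])
    return o+v*((z-o[2])/v[:,2])[:,None]
def w2px(im,P):
    k,d=K(im); c=(np.array(P,float)-im['xyz'])@rot(im); c=c*[1,-1,-1]
    return cv2.projectPoints(c.reshape(-1,1,3),np.zeros(3),np.zeros(3),k,d)[0].reshape(-1,2)
E
python3 - <<'E'
from h import *
for n in('scene','top'):
    im=cam(n); cv2.imwrite(f'pics/{n}0.png',cv2.resize(cv2.cvtColor(im['pixels'],cv2.COLOR_RGB2BGR),(800,600),interpolation=cv2.INTER_CUBIC))
    print(n,{k:v for k,v in im.items() if k!='pixels'})
print(ctrl.get_state(),ctrl.grasp_offset)
E
```

```text
scene {'fx': 472.2589132673742, 'fy': 472.2589132673742, 'cx': 252.51161205271546, 'cy': 191.6095819048227, 'dist': array([-0.11890132,  0.        ,  0.        ,  0.        ,  0.        ]), 'xyz': array([-0.18633483,  0.15771308,  1.37426823]), 'rotation': array([ 0.37579579, -0.41856707, -1.68950309])}
top {'fx': 438.0903290141915, 'fy': 438.0903290141915, 'cx': 257.0579720976556, 'cy': 195.16059168242208, 'dist': array([0.02040055, 0.        , 0.        , 0.        , 0.        ]), 'xyz': array([0.32586636, 0.04603817, 1.66197903]), 'rotation': array([ 0.09471785, -0.08577893, -1.59693167])}
{'time': 0.1, 'joint_positions': array([ 1.21809413,  0.32172466, -0.07008544,  1.45159473,  0.02256771,
        1.370777  , -0.05692823]), 'qd': array([ 0.00025201, -0.00356995, -0.00055103, -0.00280599, -0.00202755,
        0.00068655, -0.00084605]), 'joint_torque': array([ 1.33320050e-04, -4.92570555e+01, -4.05267393e-01, -3.13399494e+01,
       -6.41032867e-02,  3.94491095e-02,  9.64268384e-05]), 'position': array([ 0.23289474, -0.60630062,  0.22156565]), 'tool_rot': array([-3.08725895e+00, -5.72633268e-01,  5.88303161e-04]), 'ft_force': array([-0.3440939 , -0.13105782,  0.00065779]), 'torque': array([ 0.00767031, -0.0091247 , -0.02436735]), 'grip_force': 0.0, 'grip_width': 1.0014462240415964} 0.0187
```

View pics/top0.png

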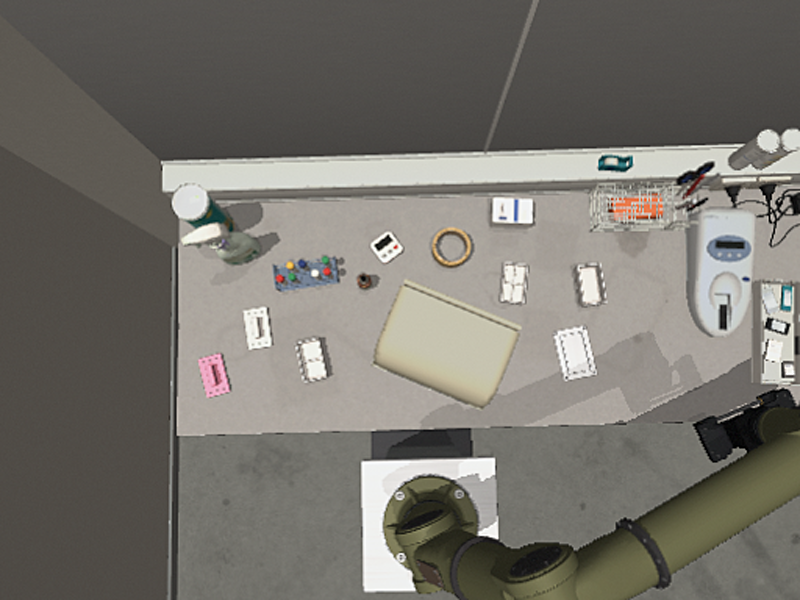

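View pics/scene0.png

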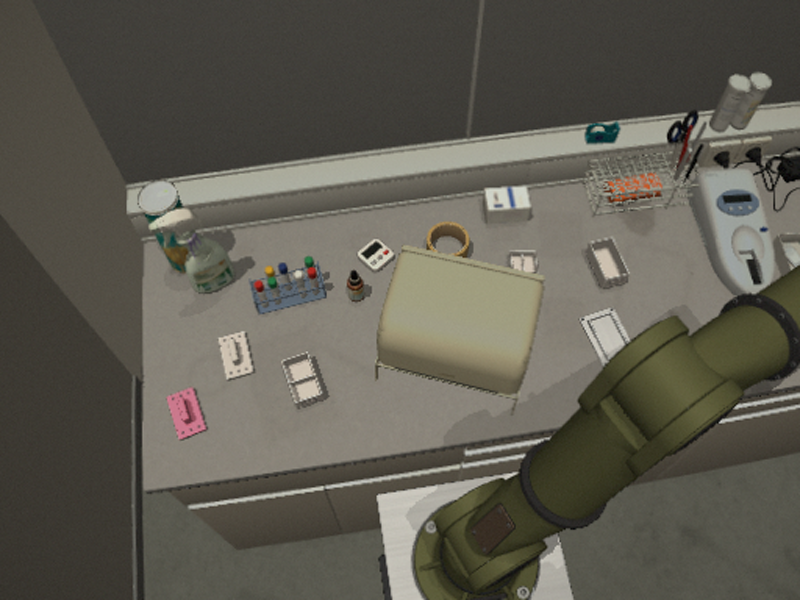

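The top view shows the base at about (575,352) and the deep tray at (590,284). The quarter tray is at (514,283), the half tray at (312,359) and the white lid at (257,327). I'll enlarge these to read corners.

```bash
cat > crop.py <<'E'
from h import *
import sys
def mosaic(im,cs,out,w=44,h=40,s=9):
    t=[]
    for (u,v) in cs:
        u0,v0=int(u-w/2),int(v-h/2)
        c=cv2.cvtColor(im['pixels'][v0:v0+h,u0:u0+w],cv2.COLOR_RGB2BGR)
        c=cv2.resize(c,None,fx=s,fy=s,interpolation=cv2.INTER_NEAREST)
        for k in range(0,w,10): cv2.putText(c,str(u0+k),(k*s,8),0,.33,(0,0,255),1); cv2.line(c,(k*s,0),(k*s,h*s),(0,0,255),1) if 0 else cv2.line(c,(k*s,8),(k*s,14),(0,0,255),1)
        for k in range(0,h,10): cv2.putText(c,str(v0+k),(0,k*s+4),0,.33,(255,0,0),1)
        t.append(c)
    n=2
    cv2.imwrite('pics/'+out,np.vstack([np.hstack(t[i:i+n]) for i in range(0,len(t),n)]))
E
python3 - <<'E'
from crop import *
im=cam('top')
np.save('top0.npy',im,allow_pickle=True)
f=.64
mosaic(im,[(575*f,352*f),(590*f,284*f),(312*f,359*f),(514*f,283*f)],'m1.png',s=7)
mosaic(im,[(257*f,327*f)]*2,'m2.png')
# segmentation: bright white blobs min-area rect
g=im['pixels'].astype(int); m=((g.min(2)>165)).astype(np.uint8)
m=cv2.morphologyEx(m,cv2.MORPH_CLOSE,np.ones((3,3)))
n,l,s,c=cv2.connectedComponentsWithStats(m)
for i in range(1,n):
    if 120<s[i,4]<1500: 
        r=cv2.minAreaRect(np.argwhere(l==i)[:,::-1].astype(np.float32)); print(s[i,4],np.round(r[0],1),np.round(r[1],1),round(r[2],1))
E
```

```text
788 [406.6 133.3] [28.6 59.4] 85.4
420 [327.5 133. ] [18. 25.] 90.0
199 [127.8 149.8] [ 8.9 25.6] 71.6
203 [246.8 157.6] [16.  16.6] 53.1
366 [328.9 180.2] [15.4 26. ] 6.0
280 [377. 181.] [26. 14.] 90.0
1172 [497.  213.2] [70.3 23.8] 86.3
371 [165.6 209.2] [26.  18.1] 81.9
702 [367.3 225.4] [32.6 21.9] 77.5
354 [198.3 229.9] [26.5 15.9] 77.9
286 [135.9 239.6] [26.  14.6] 76.0
```

View pics/m1.png

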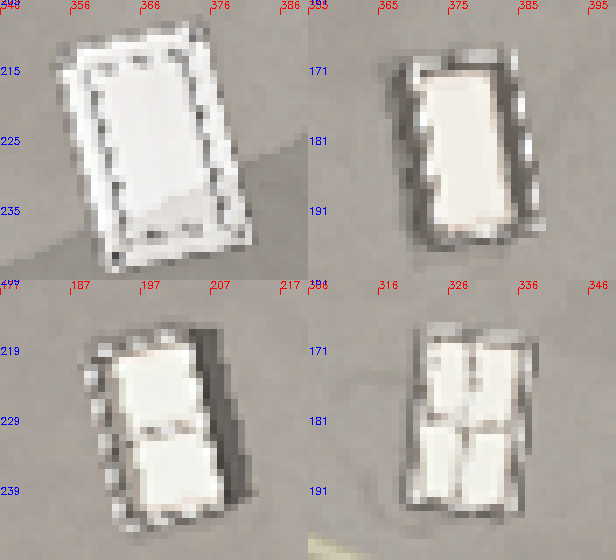

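View pics/m2.png

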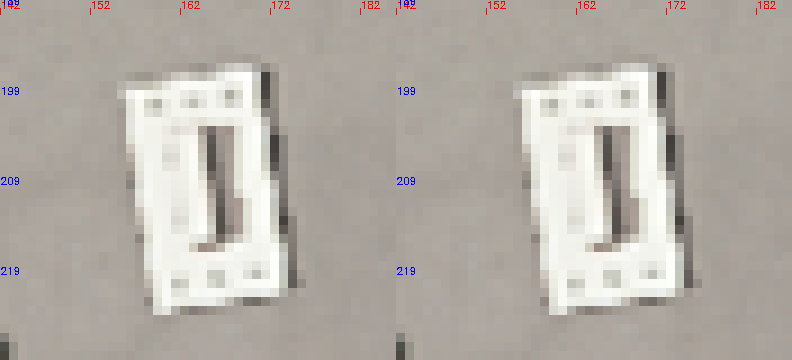

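```bash
cat > fit.py <<'E'
from crop import *
from scipy.optimize import least_squares
im=np.load('top0.npy',allow_pickle=True).item()
C={'base':(346,205,7,.006,120,80,[(62,55),(203,25),(250,240),(108,272)]),
'deep':(355,161,7,.048,96,56,[(105,58),(210,48),(233,228),(122,243)]),
'half':(177,209,7,.038,96,56,[(88,65),(195,48),(232,228),(125,248)]),
'quarter':(306,161,7,.028,96,56,[(116,45),(229,55),(216,235),(102,228)]),
'lid':(142,189,9,.011,96,56,[(125,88),(255,65),(290,297),(157,314)])}
def rect(p,z,L,W):
    c,s=np.cos(p[2]),np.sin(p[2]); q=np.array([[L,W],[L,-W],[-L,-W],[-L,W]])/2000
    return np.c_[q@np.array([[c,s],[-s,c]])+p[:2],np.full(4,z)]
res={}
if __name__=='__main__':
  vis=cv2.resize(cv2.cvtColor(im['pixels'],cv2.COLOR_RGB2BGR),None,fx=8,fy=8,interpolation=cv2.INTER_NEAREST); t=[]
  for n,(u0,v0,s,z,L,W,q) in C.items():
    px=np.array(q)/s+[u0,v0]-.5
    f=lambda p:(w2px(im,rect(p,z,L,W))-px).ravel()
    g=px2w(im,[px.mean(0)],z)[0]
    r=least_squares(f,[g[0],g[1],0]); print(n,np.round(r.x[:2],4),np.degrees(r.x[2]).round(1),'rms px',np.sqrt((r.fun**2).mean()).round(2),'R',np.hypot(*r.x[:2]).round(3))
    cv2.polylines(vis,[np.int32((w2px(im,rect(r.x,z,L,W))+.5)*8)],True,(0,0,255),1)
    if n=='base': cv2.polylines(vis,[np.int32((w2px(im,rect(r.x,.015,96,56))+.5)*8)],True,(0,160,0),1)
    else: cv2.polylines(vis,[np.int32((w2px(im,rect(r.x,z,L-6,W-6))+.5)*8)],True,(0,160,0),1)
    a,b=np.int32(px.mean(0)*8); t.append(vis[b-140:b+140,a-130:a+130])
  t.append(t[0]*0); cv2.imwrite('pics/ov.png',np.vstack([np.hstack(t[:3]),np.hstack(t[3:])]))
E
python3 fit.py
```

```text
base [ 0.3894 -0.3603] 9.5 rms px 0.35 R 0.531
deep [ 0.5513 -0.3988] 3.4 rms px 0.35 R 0.68
half [0.391  0.2696] 10.1 rms px 0.32 R 0.475
quarter [ 0.5614 -0.22  ] -6.6 rms px 0.55 R 0.603
lid [0.4705 0.4043] 7.8 rms px 0.23 R 0.62
```

View pics/ov.png

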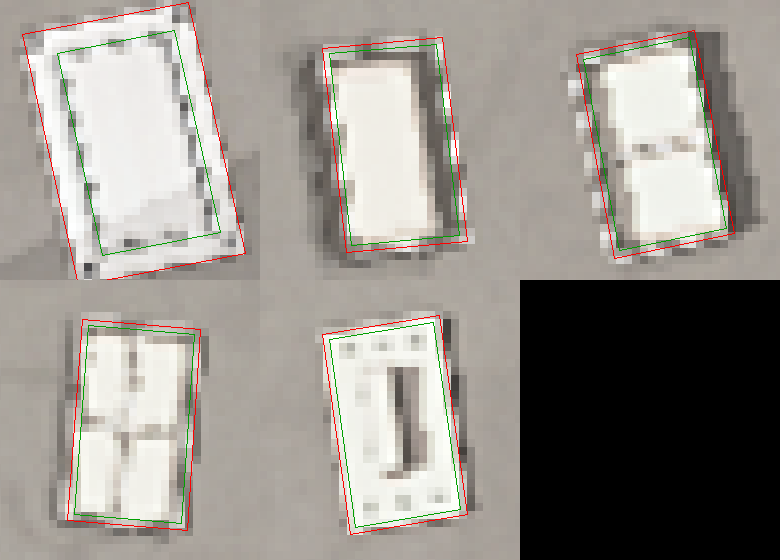

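```bash
cat > plan.py <<'E'
import sys; from h import *
def go(x,y,z,yawdeg=None,verbose=True,st=None):
    """shift (units) for target TCP, tool y along tray y (mod 180)"""
    s=ctrl.get_state(); T=R.from_rotvec(s['tool_rot']); M=T.as_matrix()
    sh=M.T@(np.array([x,y,z])-s['position'])/.3
    w=np.zeros(3)
    if yawdeg is not None:
        a=np.radians(yawdeg); best=None
        for sg in(1,-1):
            Y=sg*np.array([-np.sin(a),np.cos(a),0]); Z=np.array([0,0,-1.]); X=np.cross(Y,Z)
            w1=(T.inv()*R.from_matrix(np.c_[X,Y,Z])).as_rotvec()
            if best is None or np.linalg.norm(w1)<np.linalg.norm(best): best=w1
        w=best/np.radians(60)
    print('shift',sh.round(3),'turn',w.round(3),'| pos',s['position'].round(4),'f',s['ft_force'].round(1),'t',round(s['time'],2),'gw',round(s['grip_width'],3),'gf',round(s['grip_force'],1),'j',s['joint_positions'].round(2))
if __name__=='__main__': go(*map(float,sys.argv[1:]))
E
python3 - <<'E'
from h import *
s=ctrl.get_state(); print(R.from_rotvec(s['tool_rot']).as_matrix().round(3))
A,B=cam('top'),cam('scene')
def ray(im,p):
    p=np.array(p)*.64; a=px2w(im,[p],0)[0]; o=np.array(im['xyz']); d=a-o; return o,d/np.linalg.norm(d)
for p,q in [((405,283),(400,248)),((520,327),(542,278)),((487,407),(520,392))]:
    o1,d1=ray(A,p);o2,d2=ray(B,q)
    t=np.linalg.lstsq(np.c_[d1,-d2],o2-o1,rcond=None)[0]
    print((o1+t[0]*d1).round(3),(o2+t[1]*d2).round(3))
for n,p in {'tl':(405,283),'tr':(520,327),'br':(487,407),'bl':(375,363)}.items():
    print(n,px2w(A,[np.array(p)*.64],0).round(3),px2w(A,[np.array(p)*.64],.15).round(3))
E
python3 plan.py .5513 -.3988 .2 3.4
```

```text
[[ 0.933  0.359 -0.001]
 [ 0.359 -0.933  0.001]
 [-0.    -0.002 -1.   ]]
[0.539 0.043 0.217] [0.54  0.048 0.217]
[ 0.439 -0.198  0.211] [ 0.438 -0.198  0.211]
[ 0.269 -0.134  0.098] [ 0.269 -0.132  0.098]
tl [[0.571 0.043 0.   ]] [[0.549 0.043 0.15 ]]
tr [[ 0.455 -0.233  0.   ]] [[ 0.443 -0.208  0.15 ]]
br [[ 0.265 -0.145  0.   ]] [[ 0.27  -0.128  0.15 ]]
bl [[0.377 0.121 0.   ]] [[0.373 0.114 0.15 ]]
shift [ 1.239 -0.266  0.074] turn [-0.001  0.     0.294] | pos [ 0.233  -0.6066  0.222 ] f [0.7 0.2 0.3] t 0.25 gw 0.999 gf 0.0 j [ 1.22  0.32 -0.07  1.45  0.02  1.37 -0.06]
```

Call:
jog_arm:
  moves: [0.14,-0.03,0,0,0,0.04,1,0.3,-0.06,0,0,0,0.08,1,0.46,-0.09,0,0,0,0.12,1,0.62,-0.12,0,0,0,0.18,1,0.78,-0.16,0,0,0,0.24,1,0.92,-0.19,0,0,0,0.294,1,1,-0.21,0,0,0,0.294,1,1,-0.21,0,0,0,0.294,1]
  newtons: 20

```text
time: 1.25
position: [0.4926, -0.438, 0.2222]
tool_rot: [-3.139, -0.1, -0.001]
ft_force: [0.2, 0.5, 0.4]
grip_width: 1.001
grip_force: 0.0
```

```bash
python3 plan.py .5513 -.3988 .012 3.4
```

```text
shift [ 0.203 -0.117  0.701] turn [-0.001 -0.001  0.004] | pos [ 0.4926 -0.438   0.2222] f [0.2 0.5 0.4] t 1.25 gw 1.001 gf 0.0 j [ 0.83  0.35 -0.18  1.42  0.06  1.38 -0.86]
```

Call:
jog_arm:
  moves: [0.1,-0.06,0,0,0,0,1,0.203,-0.117,0.05,0,0,0,1,0.203,-0.117,0.2,0,0,0,1,0.203,-0.117,0.35,0,0,0,1,0.203,-0.117,0.5,0,0,0,1,0.203,-0.117,0.62,0,0,0,1,0.203,-0.117,0.7,0,0,0,1,0.203,-0.117,0.7,0,0,0,1]

```text
time: 2.25
position: [0.5457, -0.4027, 0.01]
tool_rot: [-3.138, -0.089, 0.008]
ft_force: [-0.2, 0.2, -0.2]
grip_width: 0.998
grip_force: 0.0
```

```bash
python3 plan.py .5513 -.3988 .012 3.4
python3 - <<'E'
from crop import *
im=cam('scene'); print(w2px(im,[[.55,-.4,.02]]))
mosaic(im,[tuple(w2px(im,[[.55,-.4,.02]])[0])],'g1.png',w=90,h=70,s=8)
E
```

```text
shift [ 0.019 -0.012 -0.007] turn [-0.002  0.005 -0.003] | pos [ 0.5457 -0.4027  0.01  ] f [-0.2  0.2 -0.2] t 2.25 gw 0.998 gf 0.0 j [ 0.74  0.56 -0.19  1.57  0.12  1.03 -1.  ]
[[387.23574141 169.73601155]]
```

View pics/g1.png

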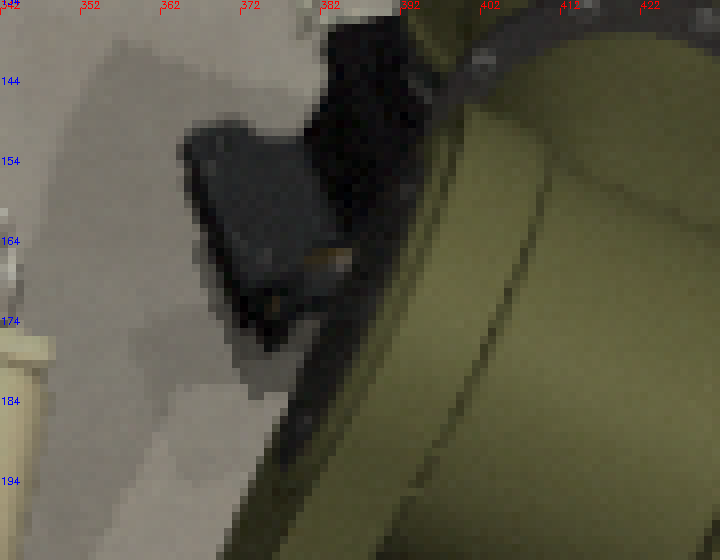

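The scene view is blocked by the arm (gripper at about (372,165)). There's no contact force, so I'm closing on the tray.

Call:
jog_arm:
  moves: [0,0,0,0,0,0,1,0.01,-0.006,0,0,0,0,0.4,0.01,-0.006,0,0,0,0,-0.2,0.01,-0.006,0,0,0,0,-0.2,0.01,-0.006,0,0,0,0,-0.2,0.01,-0.006,0,0,0,0,-0.2,0.01,-0.006,0,0,0,0,-0.2,0.01,-0.006,0,0,0,0,-0.2]

```text
time: 3.3
position: [0.5522, -0.4, 0.0127]
tool_rot: [3.14, 0.092, 0.0]
ft_force: [-0.1, -0.1, 1.4]
grip_width: 0.644
grip_force: 19.9
```

```bash
python3 plan.py .5513 -.3988 .18 3.4
```

```text
shift [-0.003 -0.004 -0.558] turn [ 0. -0. -0.] | pos [ 0.5522 -0.4     0.0127] f [-0.1 -0.1  1.4] t 3.3 gw 0.644 gf 19.9 j [ 0.73  0.56 -0.19  1.57  0.12  1.03 -1.01]
```

```bash
python3 plan.py .390 -.3605 .07 9.5
```

```text
shift [-0.532 -0.163 -0.191] turn [ 0.    -0.    -0.102] | pos [ 0.5522 -0.4     0.0127] f [-0.1 -0.1  1.4] t 3.3 gw 0.644 gf 19.9 j [ 0.73  0.56 -0.19  1.57  0.12  1.03 -1.01]
```

Call:
jog_arm:
  moves: [0,0,-0.06,0,0,0,-0.2,0,0,-0.15,0,0,0,-0.2,-0.1,-0.03,-0.23,0,0,-0.02,-0.2,-0.22,-0.07,-0.23,0,0,-0.05,-0.2,-0.36,-0.11,-0.22,0,0,-0.08,-0.2,-0.48,-0.15,-0.2,0,0,-0.102,-0.2,-0.532,-0.163,-0.191,0,0,-0.102,-0.2,-0.532,-0.163,-0.191,0,0,-0.102,-0.2]

```text
time: 4.3
position: [0.3898, -0.3608, 0.0705]
tool_rot: [3.13, 0.258, 0.001]
ft_force: [-0.1, -0.6, -0.9]
grip_width: 0.639
grip_force: 19.9
```

```bash
python3 plan.py .390 -.3605 .02 9.5;python3 - <<'E'
from crop import *
im=cam('top'); mosaic(im,[tuple(w2px(im,[[.39,-.36,.02]])[0])],'g2.png',w=70,h=60,s=10) 
E
```

```text
shift [ 0.001 -0.001  0.168] turn [ 0.001 -0.001 -0.001] | pos [ 0.3898 -0.3608  0.0705] f [-0.1 -0.6 -0.9] t 4.3 gw 0.639 gf 19.9 j [ 0.89  0.21 -0.21  1.92  0.05  1.02 -0.75]
```

View pics/g2.png

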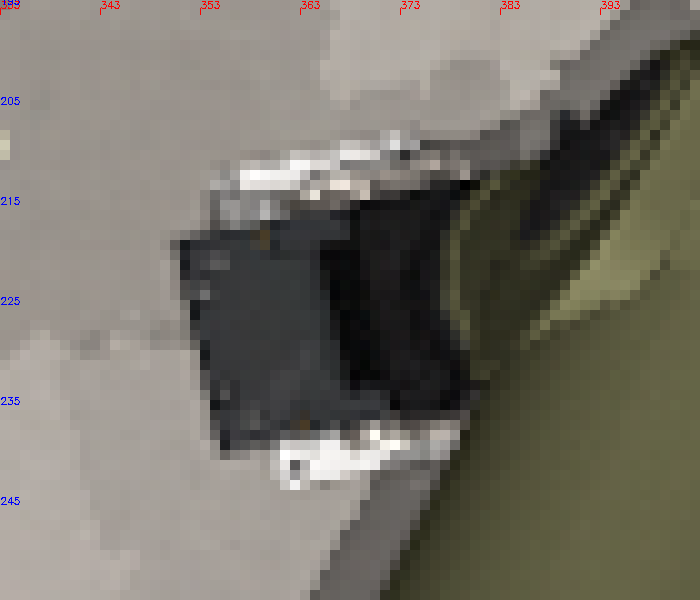

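The tray is held in the gripper, centred over the base, with white showing at rows 212 and 240. Lowering it now.

Call:
jog_arm:
  moves: [0,0,0.03,0,0,0,-0.2,0,0,0.06,0,0,0,-0.2,0,0,0.09,0,0,0,-0.2,0,0,0.12,0,0,0,-0.2,0,0,0.14,0,0,0,-0.2,0,0,0.155,0,0,0,-0.2,0,0,0.163,0,0,0,-0.2,0,0,0.165,0,0,0,-0.2]

```text
time: 5.35
position: [0.3898, -0.3603, 0.0216]
tool_rot: [-3.131, -0.26, 0.001]
ft_force: [-4.1, 3.7, 11.5]
grip_width: 0.645
grip_force: 19.9
```

Call:
jog_arm:
  moves: [0,0,0,0,0,0,0.2,0,0,0,0,0,0,1,0,0,0,0,0,0,1,0,0,-0.1,0,0,0,1,0,0,-0.3,0,0,0,1,0,0,-0.5,0,0,0,1,0,0,-0.7,0,0,0,1,0,0,-0.9,0,0,0,1]

```text
time: 6.35
position: [0.3898, -0.3603, 0.2924]
tool_rot: [3.13, 0.26, 0.001]
ft_force: [0.5, 0.6, 0.2]
grip_width: 0.999
grip_force: 0.0
```

```bash
python3 plan.py .58 -.08 .3 10
```

```text
shift [ 0.779 -0.817 -0.026] turn [ 0.001 -0.    -0.008] | pos [ 0.3898 -0.3603  0.2924] f [0.5 0.6 0.2] t 6.35 gw 0.999 gf 0.0 j [ 0.9   0.05 -0.21  1.63  0.01  1.46 -0.72]
```

Call:
jog_arm:
  moves: [0.1,-0.1,-0.026,0,0,0,1,0.22,-0.23,-0.026,0,0,0,1,0.34,-0.36,-0.026,0,0,0,1,0.46,-0.49,-0.026,0,0,0,1,0.58,-0.62,-0.026,0,0,0,1,0.69,-0.74,-0.026,0,0,0,1,0.78,-0.82,-0.026,0,0,0,1,0.78,-0.82,-0.026,0,0,0,1]

```text
time: 7.35
position: [0.5813, -0.0752, 0.2977]
tool_rot: [-3.128, -0.27, -0.0]
ft_force: [0.1, 0.6, -0.0]
grip_width: 1.002
grip_force: 0.0
```

```bash
python3 plan.py .5 .17 .3 10
python3 - <<'E'
from crop import *
im=cam('top'); mosaic(im,[tuple(w2px(im,[[.39,-.36,.02]])[0])],'g3.png',w=60,h=50,s=10)
E
```

```text
shift [-0.127 -0.852 -0.006] turn [-0.002 -0.    -0.002] | pos [ 0.5813 -0.0752  0.2977] f [ 0.1  0.6 -0. ] t 7.35 gw 1.002 gf 0.0 j [ 0.52  0.19 -0.5   1.48  0.09  1.49 -1.38]
```

View pics/g3.png

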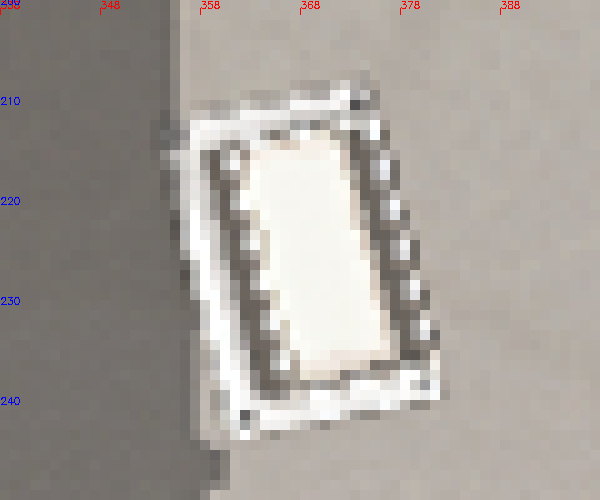

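The picture shows the deep tray standing square in the base, rim centred at about (370,226). I'm going on to the half tray.

Call:
jog_arm:
  moves: [-0.02,-0.1,0,0,0,0,1,-0.03,-0.22,0,0,0,0,1,-0.05,-0.36,0,0,0,0,1,-0.07,-0.5,0,0,0,0,1,-0.09,-0.64,0,0,0,0,1,-0.11,-0.76,0,0,0,0,1,-0.127,-0.85,0,0,0,0,1,-0.127,-0.85,0,0,0,0,1]

```text
time: 8.4
position: [0.4998, 0.1669, 0.2985]
tool_rot: [3.13, 0.264, 0.001]
ft_force: [0.5, -0.3, -0.4]
grip_width: 0.998
grip_force: 0.0
```

```bash
python3 plan.py .391 .2696 .012 10.1
```

```text
shift [-0.301 -0.399  0.954] turn [ 0.001 -0.001 -0.008] | pos [0.4998 0.1669 0.2985] f [ 0.5 -0.3 -0.4] t 8.4 gw 0.998 gf 0.0 j [ 0.29  0.07 -0.69  1.61  0.04  1.48 -1.81]
```

Call:
jog_arm:
  moves: [-0.08,-0.1,0,0,0,0,1,-0.18,-0.23,0,0,0,0,1,-0.27,-0.35,0.05,0,0,0,1,-0.301,-0.399,0.17,0,0,0,1,-0.301,-0.399,0.32,0,0,0,1,-0.301,-0.399,0.47,0,0,0,1,-0.301,-0.399,0.6,0,0,0,1,-0.301,-0.399,0.65,0,0,0,1]

```text
time: 9.4
position: [0.3916, 0.2664, 0.1011]
tool_rot: [3.129, 0.255, -0.005]
ft_force: [0.3, -0.3, 0.6]
grip_width: 1.006
grip_force: 0.0
```

```bash
python3 plan.py .391 .2696 .0125 10.1
```

```text
shift [ 0.001 -0.011  0.295] turn [ 0.002  0.003 -0.013] | pos [0.3916 0.2664 0.1011] f [ 0.3 -0.3  0.6] t 9.4 gw 1.006 gf 0.0 j [ 0.15  0.11 -0.83  2.    0.09  1.08 -2.13]
```

Call:
jog_arm:
  moves: [0,0,0.1,0,0,0,1,0,0,0.2,0,0,0,1,0,0,0.29,0,0,0,1,0,0,0.297,0,0,0,0.4,0,0,0.297,0,0,0,-0.2,0,0,0.297,0,0,0,-0.2,0,0,0.297,0,0,0,-0.2,0,0,0.297,0,0,0,-0.2]

```text
time: 10.4
position: [0.3927, 0.2697, 0.0151]
tool_rot: [-3.131, -0.26, -0.003]
ft_force: [-0.5, -1.1, 7.4]
grip_width: 0.643
grip_force: 19.9
```

```bash
python3 plan.py .391 .2696 .31 10.1
```

```text
shift [-0.003 -0.001 -0.983] turn [-0.    -0.002 -0.01 ] | pos [0.3927 0.2697 0.0151] f [-0.5 -1.1  7.4] t 10.4 gw 0.643 gf 19.9 j [ 0.09  0.26 -0.81  2.07  0.24  0.91 -2.26]
```

Call:
jog_arm:
  moves: [0,0,-0.06,0,0,0,-0.2,0,0,-0.2,0,0,0,-0.2,0,0,-0.36,0,0,0,-0.2,0,0,-0.54,0,0,0,-0.2,0,0,-0.72,0,0,0,-0.2,0.02,0.03,-0.9,0,0,0,-0.2,0.1,0.13,-1,0,0,0,-0.2,0.19,0.24,-1,0,0,0,-0.2]

```text
time: 11.4
position: [0.461, 0.2084, 0.3182]
tool_rot: [-3.13, -0.264, -0.011]
ft_force: [0.5, 0.3, -1.1]
grip_width: 0.644
grip_force: 19.9
```

```bash
python3 plan.py .575 -.05 .31 10
```

```text
shift [0.23  0.913 0.029] turn [ 0.    -0.006 -0.006] | pos [0.461  0.2084 0.3182] f [ 0.5  0.3 -1.1] t 11.4 gw 0.644 gf 19.9 j [ 0.29  0.   -0.76  1.63  0.01  1.51 -1.88]
```

Call:
jog_arm:
  moves: [0.06,0.06,0,0,0,0,-0.2,0.11,0.19,0,0,0,0,-0.2,0.15,0.34,0,0,0,0,-0.2,0.18,0.49,0,0,0,0,-0.2,0.2,0.64,0,0,0,0,-0.2,0.22,0.79,0,0,0,0,-0.2,0.23,0.92,0,0,0,0,-0.2,0.22,1,0,0,0,0,-0.2]

```text
time: 12.4
position: [0.5742, -0.0788, 0.3131]
tool_rot: [-3.13, -0.259, 0.003]
ft_force: [-0.5, 0.7, -0.7]
grip_width: 0.646
grip_force: 19.9
```

```bash
python3 plan.py .391 -.3605 .31 9.5
```

```text
shift [-0.756  0.826  0.011] turn [-0.001  0.002 -0.001] | pos [ 0.5742 -0.0788  0.3131] f [-0.5  0.7 -0.7] t 12.4 gw 0.646 gf 19.9 j [ 0.55  0.18 -0.53  1.47  0.09  1.52 -1.38]
```

Call:
jog_arm:
  moves: [-0.08,0.1,0,0,0,0,-0.2,-0.18,0.24,0,0,0,0,-0.2,-0.29,0.37,0,0,0,0,-0.2,-0.41,0.5,0,0,0,0,-0.2,-0.53,0.63,0,0,0,0,-0.2,-0.66,0.75,0.05,0,0,0,-0.2,-0.756,0.826,0.15,0,0,0,-0.2,-0.756,0.826,0.28,0,0,0,-0.2]

```text
time: 13.4
position: [0.3892, -0.3618, 0.2295]
tool_rot: [3.131, 0.251, -0.0]
ft_force: [0.3, 1.0, -1.5]
grip_width: 0.64
grip_force: 19.9
```

```bash
python3 plan.py .391 -.3605 .0661 9.5
```

```text
shift [ 0.007 -0.004  0.545] turn [ 0.001  0.    -0.005] | pos [ 0.3892 -0.3618  0.2295] f [ 0.3  1.  -1.5] t 13.4 gw 0.64 gf 19.9 j [ 0.95  0.08 -0.26  1.73  0.02  1.34 -0.73]
```

Call:
jog_arm:
  moves: [0,0,0.1,0,0,0,-0.2,0,0,0.22,0,0,0,-0.2,0,0,0.34,0,0,0,-0.2,0,0,0.42,0,0,0,-0.2,0,0,0.46,0,0,0,-0.2,0,0,0.48,0,0,0,-0.2,0,0,0.48,0,0,0,-0.2,0,0,0.48,0,0,0,-0.2]

```text
time: 14.4
position: [0.3922, -0.3596, 0.087]
tool_rot: [3.129, 0.26, 0.002]
ft_force: [-1.6, -0.2, -1.4]
grip_width: 0.644
grip_force: 19.9
```

```bash
python3 plan.py .391 -.3605 .0661 9.5
```

```text
shift [-0.004  0.002  0.07 ] turn [ 0.001 -0.001  0.   ] | pos [ 0.3922 -0.3596  0.087 ] f [-1.6 -0.2 -1.4] t 14.4 gw 0.644 gf 19.9 j [ 0.94  0.2  -0.27  1.9   0.06  1.06 -0.76]
```

Call:
jog_arm:
  moves: [-0.004,0.002,0.01,0,0,0,-0.2,-0.004,0.002,0.02,0,0,0,-0.2,-0.004,0.002,0.03,0,0,0,-0.2,-0.004,0.002,0.04,0,0,0,-0.2,-0.004,0.002,0.05,0,0,0,-0.2,-0.004,0.002,0.06,0,0,0,-0.2,-0.004,0.002,0.065,0,0,0,-0.2,-0.004,0.002,0.069,0,0,0,-0.2]

```text
time: 15.4
position: [0.3904, -0.3599, 0.066]
tool_rot: [-3.131, -0.26, 0.001]
ft_force: [-2.7, 3.7, 9.2]
grip_width: 0.643
grip_force: 19.9
```

Call:
jog_arm:
  moves: [0,0,0,0,0,0,0.2,0,0,0,0,0,0,1,0,0,0,0,0,0,1,0,0,-0.1,0,0,0,1,0,0,-0.28,0,0,0,1,0,0,-0.42,0,0,0,1,0,0,-0.5,0,0,0,1,0,0,-0.5,0,0,0,1]

```text
time: 16.4
position: [0.3916, -0.3609, 0.2173]
tool_rot: [3.127, 0.26, 0.005]
ft_force: [0.4, -0.1, -0.7]
grip_width: 1.0
grip_force: 0.0
```

```bash
python3 plan.py .5614 -.22 .2 -6.6
```

```text
shift [ 0.636 -0.37   0.058] turn [ 0.003 -0.003  0.268] | pos [ 0.3916 -0.3609  0.2173] f [ 0.4 -0.1 -0.7] t 16.4 gw 1.0 gf 0.0 j [ 0.95  0.08 -0.27  1.75  0.02  1.31 -0.73]
```

Call:
jog_arm:
  moves: [0.12,-0.02,0,0,0,0.03,1,0.26,-0.06,0,0,0,0.08,1,0.4,-0.12,0,0,0,0.14,1,0.52,-0.2,0,0,0,0.2,1,0.6,-0.29,0,0,0,0.25,1,0.636,-0.36,0.03,0,0,0.268,1,0.636,-0.37,0.06,0,0,0.268,1,0.636,-0.37,0.06,0,0,0.268,1]

```text
time: 17.4
position: [0.5588, -0.2199, 0.1952]
tool_rot: [-3.136, 0.181, 0.006]
ft_force: [-0.1, -0.4, -0.5]
grip_width: 1.002
grip_force: 0.0
```

```bash
python3 plan.py .5614 -.22 .009 -6.6
python3 - <<'E'
from crop import *
im=cam('top'); f=.8
c=cv2.resize(cv2.cvtColor(im['pixels'][120:270,220:420],cv2.COLOR_RGB2BGR),None,fx=4,fy=4,interpolation=cv2.INTER_NEAREST)
cv2.imwrite('pics/g4.png',c)
E
```

```text
shift [ 0.011 -0.001  0.621] turn [ 0.     0.003 -0.   ] | pos [ 0.5588 -0.2199  0.1952] f [-0.1 -0.4 -0.5] t 17.4 gw 1.002 gf 0.0 j [ 0.66  0.26 -0.39  1.6   0.1   1.3  -1.43]
```

View pics/g4.png

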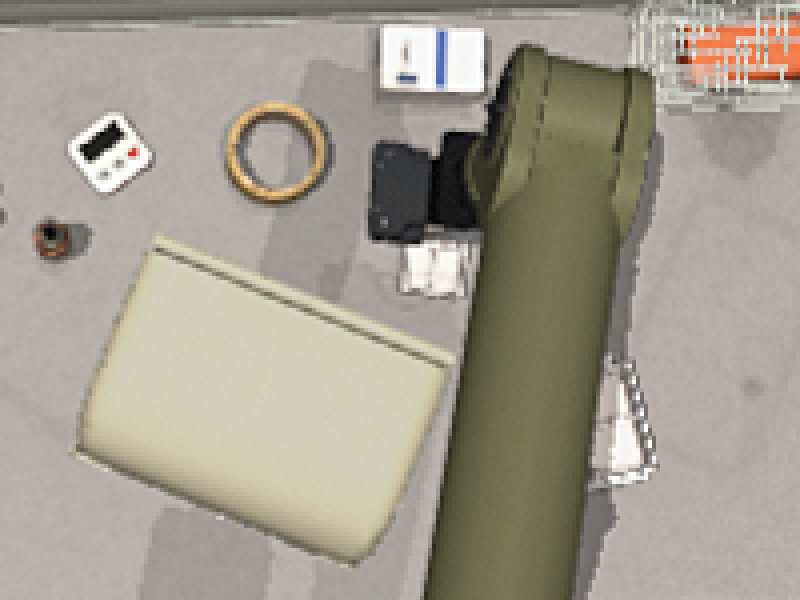

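The view shows the gripper over the quarter tray at crop (435,270). The forearm is just right of the bin and the half tray sits on the stack. Descending.

Call:
jog_arm:
  moves: [0.01,0,0.08,0,0,0,1,0.01,0,0.18,0,0,0,1,0.01,0,0.29,0,0,0,1,0.01,0,0.4,0,0,0,1,0.01,0,0.5,0,0,0,1,0.01,0,0.57,0,0,0,1,0.01,0,0.6,0,0,0,1,0.01,0,0.6,0,0,0,1]

```text
time: 18.45
position: [0.5633, -0.2198, 0.0174]
tool_rot: [3.136, -0.181, -0.0]
ft_force: [-0.7, 0.5, 0.2]
grip_width: 1.0
grip_force: 0.0
```

```bash
python3 plan.py .5614 -.22 .009 -6.6
```

```text
shift [-0.006  0.001  0.028] turn [ 0.  0. -0.] | pos [ 0.5633 -0.2198  0.0174] f [-0.7  0.5  0.2] t 18.45 gw 1.0 gf 0.0 j [ 0.63  0.43 -0.36  1.77  0.18  0.98 -1.49]
```

Call:
jog_arm:
  moves: [-0.006,0,0.015,0,0,0,1,-0.006,0,0.028,0,0,0,1,-0.006,0,0.028,0,0,0,0.4,-0.006,0,0.028,0,0,0,-0.2,-0.006,0,0.028,0,0,0,-0.2,-0.006,0,0.028,0,0,0,-0.2,-0.006,0,0.028,0,0,0,-0.2,-0.006,0,0.028,0,0,0,-0.2]

```text
time: 19.45
position: [0.5617, -0.2193, 0.0091]
tool_rot: [3.136, -0.18, 0.0]
ft_force: [1.3, -0.8, 0.7]
grip_width: 0.645
grip_force: 19.9
```

```bash
python3 plan.py .5614 -.22 .2 -6.6
```

```text
shift [-0.     0.003 -0.636] turn [ 0. -0.  0.] | pos [ 0.5617 -0.2193  0.0091] f [ 1.3 -0.8  0.7] t 19.45 gw 0.645 gf 19.9 j [ 0.63  0.44 -0.36  1.78  0.18  0.96 -1.49]
```

Call:
jog_arm:
  moves: [0,0,-0.05,0,0,0,-0.2,0,0,-0.15,0,0,0,-0.2,0,0,-0.27,0,0,0,-0.2,0,0,-0.4,0,0,0,-0.2,0,0,-0.53,0,0,0,-0.2,0,0,-0.64,0,0,0,-0.2,0,0,-0.7,0,0,0,-0.2,0,0,-0.7,0,0,0,-0.2]

```text
time: 20.45
position: [0.5622, -0.2192, 0.2203]
tool_rot: [3.135, -0.18, 0.004]
ft_force: [0.8, -0.2, -1.2]
grip_width: 0.648
grip_force: 19.9
```

```bash
python3 plan.py .3898 -.3605 .18 9.5
```

```text
shift [-0.517  0.534  0.134] turn [ 0.001 -0.002 -0.268] | pos [ 0.5622 -0.2192  0.2203] f [ 0.8 -0.2 -1.2] t 20.45 gw 0.648 gf 19.9 j [ 0.66  0.24 -0.39  1.57  0.1   1.35 -1.43]
```

Sideways first, then back, to stay clear of the bin.

Call:
jog_arm:
  moves: [0,0.08,-0.02,0,0,0,-0.2,-0.04,0.2,-0.02,0,0,-0.02,-0.2,-0.1,0.34,-0.02,0,0,-0.07,-0.2,-0.2,0.44,-0.02,0,0,-0.13,-0.2,-0.32,0.5,0,0,0,-0.19,-0.2,-0.44,0.53,0.05,0,0,-0.24,-0.2,-0.517,0.534,0.1,0,0,-0.268,-0.2,-0.517,0.534,0.134,0,0,-0.268,-0.2]

```text
time: 21.45
position: [0.3864, -0.3604, 0.1764]
tool_rot: [-3.129, -0.255, 0.005]
ft_force: [0.1, -0.4, -0.5]
grip_width: 0.645
grip_force: 19.9
```

```bash
python3 plan.py .3898 -.3605 .0921 9.5
```

```text
shift [0.012 0.003 0.281] turn [-0.002  0.003 -0.003] | pos [ 0.3864 -0.3604  0.1764] f [ 0.1 -0.4 -0.5] t 21.45 gw 0.645 gf 19.9 j [ 0.97  0.11 -0.29  1.8   0.03  1.24 -0.74]
```

Call:
jog_arm:
  moves: [0,0,0.06,0,0,0,-0.2,0,0,0.13,0,0,0,-0.2,0,0,0.19,0,0,0,-0.2,0,0,0.22,0,0,0,-0.2,0,0,0.23,0,0,0,-0.2,0,0,0.23,0,0,0,-0.2,0,0,0.23,0,0,0,-0.2,0,0,0.23,0,0,0,-0.2]

```text
time: 22.45
position: [0.3894, -0.3608, 0.1104]
tool_rot: [3.13, 0.26, 0.001]
ft_force: [0.1, 0.9, -0.7]
grip_width: 0.639
grip_force: 19.9
```

```bash
python3 plan.py .3898 -.3605 .0921 9.5
```

```text
shift [ 0.001 -0.001  0.061] turn [ 0.001 -0.001 -0.   ] | pos [ 0.3894 -0.3608  0.1104] f [ 0.1  0.9 -0.7] t 22.45 gw 0.639 gf 19.9 j [ 0.96  0.17 -0.29  1.88  0.05  1.1  -0.75]
```

Call:
jog_arm:
  moves: [0,0,0.01,0,0,0,-0.2,0,0,0.02,0,0,0,-0.2,0,0,0.03,0,0,0,-0.2,0,0,0.04,0,0,0,-0.2,0,0,0.048,0,0,0,-0.2,0,0,0.055,0,0,0,-0.2,0,0,0.06,0,0,0,-0.2,0,0,0.061,0,0,0,-0.2]

```text
time: 23.45
position: [0.3891, -0.3605, 0.092]
tool_rot: [3.131, 0.26, -0.0]
ft_force: [-2.2, 1.4, 4.4]
grip_width: 0.641
grip_force: 19.9
```

Call:
jog_arm:
  moves: [0,0,0,0,0,0,0.2,0,0,0,0,0,0,1,0,0,0,0,0,0,1,0,0,-0.1,0,0,0,1,0,0,-0.27,0,0,0,1,0,0,-0.43,0,0,0,1,0,0,-0.58,0,0,0,1,0,0,-0.7,0,0,0,1]

```text
time: 24.45
position: [0.3894, -0.3608, 0.3034]
tool_rot: [3.129, 0.26, 0.002]
ft_force: [0.4, -0.8, 0.0]
grip_width: 0.999
grip_force: 0.0
```

```bash
python3 plan.py .58 -.08 .3 10
```

```text
shift [ 0.781 -0.818  0.011] turn [ 0.002 -0.001 -0.008] | pos [ 0.3894 -0.3608  0.3034] f [ 0.4 -0.8  0. ] t 24.45 gw 0.999 gf 0.0 j [ 0.97  0.05 -0.29  1.61  0.01  1.48 -0.72]
```

Call:
jog_arm:
  moves: [0.1,-0.1,0,0,0,0,1,0.22,-0.23,0,0,0,0,1,0.34,-0.36,0,0,0,0,1,0.46,-0.49,0,0,0,0,1,0.58,-0.62,0,0,0,0,1,0.69,-0.74,0,0,0,0,1,0.78,-0.82,0,0,0,0,1,0.78,-0.96,0,0,0,0,1]

```text
time: 25.45
position: [0.5737, -0.0375, 0.3001]
tool_rot: [-3.13, -0.258, 0.001]
ft_force: [0.1, -0.1, 0.3]
grip_width: 1.0
grip_force: 0.0
```

```bash
python3 plan.py .53 .2 .28 8
python3 - <<'E'
from crop import *
im=cam('top'); mosaic(im,[tuple(w2px(im,[[.39,-.36,.08]])[0])],'g5.png',w=60,h=50,s=10)
E
```

```text
shift [-0.014 -0.805  0.068] turn [-0.001  0.     0.024] | pos [ 0.5737 -0.0375  0.3001] f [ 0.1 -0.1  0.3] t 25.45 gw 1.0 gf 0.0 j [ 0.55  0.18 -0.6   1.5   0.1   1.49 -1.46]
```

View pics/g5.png

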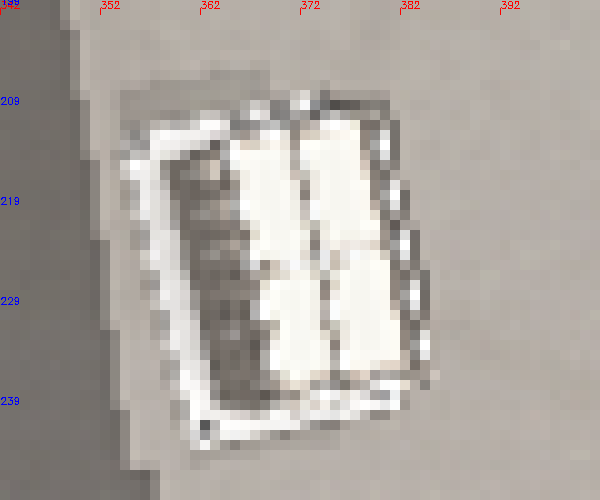

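The stack looks square: three trays, with the quarter tray's cells centred near (374,224). Next is the lid.

Call:
jog_arm:
  moves: [0,-0.1,0,0,0,0,1,0,-0.24,0,0,0,0,1,0,-0.38,0,0,0,0.01,1,0,-0.52,0,0,0,0.02,1,0,-0.66,0.02,0,0,0.024,1,-0.03,-0.8,0.04,0,0,0.024,1,-0.07,-0.92,0.07,0,0,0.024,1,-0.1,-1,0.1,0,0,0.024,1]

```text
time: 26.5
position: [0.4922, 0.2552, 0.271]
tool_rot: [-3.133, -0.225, -0.0]
ft_force: [0.5, -0.3, 0.0]
grip_width: 0.997
grip_force: 0.0
```

```bash
python3 plan.py .4705 .4043 .06 7.8
```

```text
shift [-0.001 -0.502  0.704] turn [-0.001 -0.     0.007] | pos [0.4922 0.2552 0.271 ] f [ 0.5 -0.3  0. ] t 26.5 gw 0.997 gf 0.0 j [ 0.2   0.16 -0.81  1.6   0.12  1.43 -2.05]
```

Call:
jog_arm:
  moves: [0,-0.1,0,0,0,0,1,0,-0.24,0.02,0,0,0,1,0,-0.38,0.1,0,0,0.007,1,0,-0.48,0.24,0,0,0.007,1,0,-0.5,0.4,0,0,0.007,1,0,-0.502,0.55,0,0,0.007,1,0,-0.502,0.67,0,0,0.007,1,0,-0.502,0.7,0,0,0.007,1]

```text
time: 27.5
position: [0.4709, 0.4007, 0.0586]
tool_rot: [3.132, 0.209, -0.006]
ft_force: [0.8, -0.3, 0.6]
grip_width: 0.999
grip_force: 0.0
```

```bash
python3 plan.py .4705 .4043 .0155 7.8
```

```text
shift [ 0.001 -0.013  0.144] turn [ 0.002  0.004 -0.003] | pos [0.4709 0.4007 0.0586] f [ 0.8 -0.3  0.6] t 27.5 gw 0.999 gf 0.0 j [-0.13  0.51 -0.79  1.69  0.39  1.12 -2.47]
```

Call:
jog_arm:
  moves: [0,-0.003,0.05,0,0,0,1,0,-0.003,0.1,0,0,0,1,0,-0.003,0.14,0,0,0,1,0,-0.003,0.145,0,0,0,1,0,-0.003,0.145,0,0,0,0.3,0,-0.003,0.145,0,0,0,-0.2,0,-0.003,0.145,0,0,0,-0.5,0,-0.003,0.145,0,0,0,-0.5]

```text
time: 28.5
position: [0.4722, 0.4032, 0.0182]
tool_rot: [-3.135, -0.209, -0.001]
ft_force: [-0.1, -0.7, 0.4]
grip_width: 0.628
grip_force: 0.0
```

```bash
python3 plan.py .4705 .4043 .0155 7.8
```

```text
shift [-0.005 -0.005  0.009] turn [-0.    -0.    -0.003] | pos [0.4722 0.4032 0.0182] f [-0.1 -0.7  0.4] t 28.5 gw 0.628 gf 0.0 j [-0.15  0.56 -0.76  1.71  0.43  1.05 -2.5 ]
```

Call:
jog_arm:
  moves: [-0.005,-0.003,0.007,0,0,0,-0.3,-0.005,-0.003,0.007,0,0,0,-0.5,-0.005,-0.003,0.007,0,0,0,-0.8,-0.005,-0.003,0.007,0,0,0,-1,-0.005,-0.003,0.007,0,0,0,-1,-0.005,-0.003,0.007,0,0,0,-1,-0.005,-0.003,0.007,0,0,0,-1,-0.005,-0.003,0.007,0,0,0,-1]

```text
time: 29.5
position: [0.4705, 0.4037, 0.0158]
tool_rot: [3.134, 0.209, 0.0]
ft_force: [-0.2, -0.1, 1.1]
grip_width: 0.164
grip_force: 20.0
```

```bash
python3 plan.py .4705 .4043 .315 7.8
```

```text
shift [ 0.    -0.002 -0.997] turn [ 0.    -0.    -0.003] | pos [0.4705 0.4037 0.0158] f [-0.2 -0.1  1.1] t 29.5 gw 0.164 gf 20.0 j [-0.16  0.56 -0.76  1.72  0.44  1.04 -2.5 ]
```

Call:
jog_arm:
  moves: [0,0,-0.06,0,0,0,-1,0,0,-0.2,0,0,0,-1,0,0,-0.36,0,0,0,-1,0,0,-0.54,0,0,0,-1,0,0,-0.72,0,0,0,-1,0,0.02,-0.88,0,0,0,-1,0,0.1,-1,0,0,0,-1,0.02,0.22,-1,0,0,0,-1]

```text
time: 30.5
position: [0.4846, 0.3418, 0.3209]
tool_rot: [-3.13, -0.216, -0.01]
ft_force: [1.3, 0.5, -1.0]
grip_width: 0.161
grip_force: 20.0
```

```bash
python3 plan.py .55 .06 .31 8
```

```text
shift [0.087 0.96  0.033] turn [-0.004 -0.006 -0.002] | pos [0.4846 0.3418 0.3209] f [ 1.3  0.5 -1. ] t 30.5 gw 0.161 gf 20.0 j [ 0.05  0.26 -0.86  1.42  0.19  1.54 -2.23]
```

Call:
jog_arm:
  moves: [0.02,0.08,0.01,0,0,0,-1,0.04,0.22,0.01,0,0,0,-1,0.06,0.36,0.01,0,0,0,-1,0.08,0.5,0.01,0,0,0,-1,0.1,0.64,0.01,0,0,0,-1,0.12,0.78,0.01,0,0,0,-1,0.13,0.92,0.01,0,0,0,-1,0.13,1,0.01,0,0,0,-1]

```text
time: 31.5
position: [0.5639, 0.0445, 0.3139]
tool_rot: [3.134, 0.205, 0.002]
ft_force: [0.5, 1.4, -1.4]
grip_width: 0.16
grip_force: 20.0
```

```bash
python3 plan.py .54 -.2 .31 9.5
```

```text
shift [-0.186  0.798  0.013] turn [ 0.001 -0.001 -0.033] | pos [0.5639 0.0445 0.3139] f [ 0.5  1.4 -1.4] t 31.5 gw 0.16 gf 20.0 j [ 0.48  0.16 -0.68  1.5   0.1   1.52 -1.64]
```

Call:
jog_arm:
  moves: [0,0.1,0,0,0,0,-1,0,0.24,0,0,0,0,-1,-0.03,0.38,0,0,0,-0.01,-1,-0.07,0.52,0,0,0,-0.02,-1,-0.12,0.66,0,0,0,-0.033,-1,-0.18,0.8,0,0,0,-0.033,-1,-0.25,0.91,0,0,0,-0.033,-1,-0.33,1,0,0,0,-0.033,-1]

```text
time: 32.5
position: [0.5049, -0.2644, 0.3139]
tool_rot: [3.13, 0.264, 0.002]
ft_force: [0.0, -0.7, -0.9]
grip_width: 0.157
grip_force: 20.0
```

```bash
python3 plan.py .3894 -.3605 .15 9.5
```

```text
shift [-0.434  0.251  0.546] turn [ 0.    -0.001  0.002] | pos [ 0.5049 -0.2644  0.3139] f [ 0.  -0.7 -0.9] t 32.5 gw 0.157 gf 20.0 j [ 0.85  0.15 -0.47  1.49  0.07  1.51 -1.02]
```

Call:
jog_arm:
  moves: [-0.12,0.1,0,0,0,0,-1,-0.25,0.18,0,0,0,0,-1,-0.36,0.23,0.05,0,0,0,-1,-0.434,0.251,0.15,0,0,0,-1,-0.434,0.251,0.28,0,0,0,-1,-0.434,0.251,0.4,0,0,0,-1,-0.434,0.251,0.5,0,0,0,-1,-0.434,0.251,0.53,0,0,0,-1]

```text
time: 33.5
position: [0.3892, -0.3584, 0.153]
tool_rot: [-3.129, -0.265, 0.002]
ft_force: [-0.4, 0.3, 0.2]
grip_width: 0.16
grip_force: 20.0
```

```bash
python3 plan.py .3894 -.3605 .1208 9.5
```

```text
shift [-0.     0.007  0.107] turn [-0.002  0.001  0.003] | pos [ 0.3892 -0.3584  0.153 ] f [-0.4  0.3  0.2] t 33.5 gw 0.16 gf 20.0 j [ 1.03  0.13 -0.36  1.83  0.05  1.19 -0.75]
```

Call:
jog_arm:
  moves: [0,0.004,0.02,0,0,0,-1,0,0.005,0.04,0,0,0,-1,0,0.005,0.055,0,0,0,-1,0,0.005,0.07,0,0,0,-1,0,0.005,0.08,0,0,0,-1,0,0.005,0.09,0,0,0,-1,0,0.005,0.1,0,0,0,-1,0,0.005,0.106,0,0,0,-1]

```text
time: 34.5
position: [0.3899, -0.3609, 0.1219]
tool_rot: [-3.13, -0.263, 0.0]
ft_force: [0.1, 0.7, -0.3]
grip_width: 0.16
grip_force: 20.0
```

```bash
python3 plan.py .3894 -.3605 .1208 9.5
```

```text
shift [-0.001 -0.002  0.004] turn [-0.     0.     0.002] | pos [ 0.3899 -0.3609  0.1219] f [ 0.1  0.7 -0.3] t 34.5 gw 0.16 gf 20.0 j [ 1.03  0.16 -0.36  1.86  0.06  1.13 -0.76]
```

One millimetre more until contact, then release and rise.

Call:
jog_arm:
  moves: [0,0,0.002,0,0,0,-1,0,0,0.004,0,0,0,-1,0,0,0.006,0,0,0,-1,0,0,0.008,0,0,0,-1,0,0,0.008,0,0,0,-1,0,0,0.008,0,0,0,-1,0,0,0.008,0,0,0,-1,0,0,0.008,0,0,0,-1]

```text
time: 35.5
position: [0.39, -0.3611, 0.1207]
tool_rot: [3.13, 0.263, 0.0]
ft_force: [-2.6, 2.2, 5.3]
grip_width: 0.161
grip_force: 20.0
```

Call:
jog_arm:
  moves: [0,0,0,0,0,0,-0.5,0,0,0,0,0,0,0.2,0,0,0,0,0,0,0.2,0,0,-0.01,0,0,0,0.2,0,0,-0.12,0,0,0,0.2,0,0,-0.28,0,0,0,0.2,0,0,-0.45,0,0,0,0.2,0,0,-0.6,0,0,0,0.2]

```text
time: 36.5
position: [0.39, -0.361, 0.3019]
tool_rot: [3.129, 0.263, 0.001]
ft_force: [-1.2, -0.8, -0.4]
grip_width: 0.598
grip_force: 0.0
```

Call:
jog_arm:
  moves: [0.1,-0.1,0,0,0,0,0.2,0.22,-0.23,0,0,0,0,0.2,0.34,-0.36,0,0,0,0,0.2,0.46,-0.49,0,0,0,0,0.2,0.58,-0.62,0,0,0,0,0.2,0.69,-0.74,0,0,0,0,0.2,0.78,-0.82,0,0,0,0,0.2,0.78,-0.9,0,0,0,0,0.2]

```text
time: 37.5
position: [0.5762, -0.0538, 0.2991]
tool_rot: [-3.129, -0.266, 0.001]
ft_force: [-0.1, -0.7, -0.3]
grip_width: 0.598
grip_force: 0.0
```

Run:
```python
from crop import *
t=[]
for n in('top','scene'):
    im=cam(n); u,v=w2px(im,[[.39,-.36,.08]])[0].astype(int); u=min(u,512-30)
    t.append(cv2.resize(cv2.cvtColor(im['pixels'][v-30:v+30,u-30:u+30],cv2.COLOR_RGB2BGR),(390,390),interpolation=cv2.INTER_NEAREST))
cv2.imwrite('pics/fin.png',np.hstack(t))
```

```text
(no output)
```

View pics/fin.png

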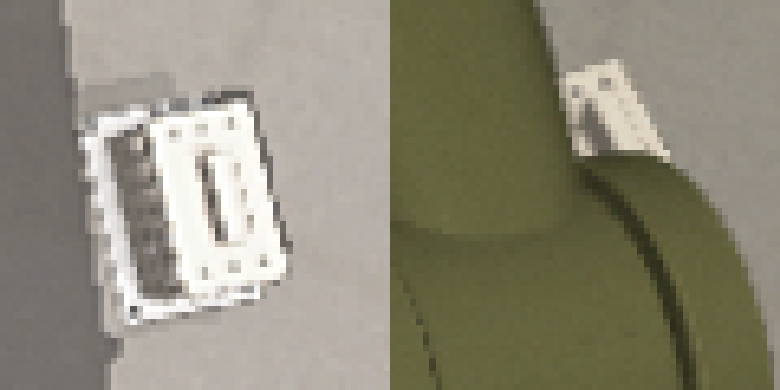

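The top view shows the lid seated square at crop (220,200), with the stack upright and aligned. Handing in.

```bash
python3 -c "
from bench import ctrl; print(ctrl.close_job())"
```

```text
the job is handed in; nothing more can be done
None
```

The tray set is back on its base in the order asked (deep, two-compartment, four-compartment, lid), each part at its seated height and square in the last pictures; I handed it in at about 37.5 s, and the arm never went near the timer, bottle or tape roll.

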